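Mug off its arm onto the scale, then on and tare

ROBOT

A 7-joint arm with a two-finger parallel gripper is mounted at the origin on the work surface. World frame = base frame: x ahead of the robot, y to its left, z up, the work surface at z = 0. Lengths are in m, angles in rad, forces in N, time in s.
With the tool pointing down it reaches from about 0.4 to 0.9 m from the base axis. Payload 5.5 kg.
Tool frame: the origin (TCP) lies on the centre line of the jaws, within the pads' length; the fingertips stand 17 mm ahead of it and the grasp point (between the pads) lies 2 mm behind it (manip.nose_length is the distance from the TCP to the fingertips, in m); z points along the fingers, y is the line along which they close (so a half turn about z gives the same grasp; the last joint's range is limited). The gripper opens to 92 mm and grips with 3 to 60 N. Pads are 19 mm wide; open, the fingers measure 130 mm over their backs; the gripper's body (75 mm by 190 mm) begins 47 mm behind the grasp point.
Start: joints at [-1.034, 0.501, -0.427, 1.55, 0.221, 1.138, -0.21], TCP at [0.176, 0.626, 0.244] pointing down, gripper open.
Joint ranges: [-2.88, 2.88], [-0.31, 2.03], [-1.54, 1.56], [0.2, 2.42], [-1.41, 4.55], [0.19, 2.02], [-2.57, 2.57]. Speed limits (rad/s): [2.57, 2.57, 3.14, 3.14, 3.14, 3.14, 3.14].

INTERFACE

Orientations are given as a unit quaternion [w, x, y, z].
In Python, from station import manip, eyes, ticket gives the robot as it stands. The module is installed in compiled form; this text tells all that it offers.
- The arm moves only by the tool step_arm, never from a script. Its argument "commands" is a list of rows, each a list of 4 numbers: the shift along the world's x, y, z normalised to -1 to 1, where 1 is 0.4 m, then the turn about the world's z normalised to -1 to 1, where 1 is pi rad. A call has 1 to 12 rows; each row shifts and turns the commanded pose from where the row before left it; what a row does not reach is not made up. A row lasts 1/12 s, in which the tool goes at most 41.7 mm and 7.16 degrees, less where a joint would pass 70% of its speed; a pose out of reach is approached as far as the arm can. A call with a number of a shift or a turn outside -1 to 1 is refused whole. A call with a gripper value outside its range is refused whole. "fingers" is the opening, from 0 (shut) to 1 (fully open), set as the call begins (left out, the last holds). The fingers move at their own pace and stop on an object; "grip_force" is the grip in N (left out, the last holds). Time passes only in rows, so rows that do not move let the fingers close. It gives the time, the measured TCP pose, the force, the opening and the grip force at its end, in the units of the state.
- manip.get_obs(): the state, without advancing time (a new reading comes with each control period).
- eyes.snapshot(name): name is "scene" or "side" or "wrist"; returns the picture (480x640x3 uint8, red, green, blue); there is no depth.
- eyes.calibration(name): a dict with "fx", "fy", "cx", "cy" (pixels), "k1" (the pictures are not rectified: a ray, as slopes to the right and down, at radius r is drawn at 1 + k1 r^2 times it, then the intrinsics apply), "world_to_cam" (4x4, takes a point from world to camera coordinates). Camera axes: x right, y up, looking along -z (the intrinsics and any distortion apply to the point x, -y, -z); pixel columns grow to the right and rows downward; lengths in m; the calibration is good to about 2 mm. A picture is of the moment at which its call begins: read the wrist's pose just before it. calibration takes no time and is no camera call; for the wrist camera it gives the pose at the moment of the call.
- ticket.finish_job(): hands the job in; it is judged then, once.
The state is a dict: "clock": time; "joints": joint angles; "dq": joint speeds; "tau": joint torques, N m; "ee_pos": TCP position; "orientation": TCP orientation; "force": force on the tool from outside, world axes, zero at the start; "moment": the same for the moment, N m; "gripper_width": finger opening in m; "grasp_force": force on a finger pad.
Only numpy, scipy, OpenCV 4.12 (cv2) and the standard library are available. Lean on these libraries where they do the work, as an engineer would, in place of code of your own. Each camera call takes 0.05 s, during which the arm holds its last target. There are 200 camera calls.

TASK

Take the blue mug off the stainless mug arm and stand it gently upright on the kitchen scale, inside the circle drawn on its platform, and let go of it. Then switch the scale on with the green button and, once that has come back up, zero it with the orange button, pressing each fully down and letting it come back up. Keep off the buttons until the mug stands on the scale, do not topple the mug, and leave everything else on the shelf where it is.

Things in the scene. Friction and masses are not known exactly. Their poses are not given: they have to be found in the camera images.
- mug: Blue ceramic mug, 0.26 kg, straight body 62 mm across, 90 mm tall, wall 4 mm. Origin: centre of underside; z along its axis to the mouth, y to the handle: a square loop 12 mm wide (x), out to 61 mm from the axis; opening 31 to 53 mm from the axis, 18 to 74 mm above the underside. Starts hung by it on the arm, leaning about 0.17 rad (mouth away from the arm); play there 6 mm sideways, 18 mm up.
- mug_arm: Fixed stainless mug arm clamped to a small walnut riser. Origin on the shelf top below the hanging mug, z up. The level flat arm's free end points to its -x: 16 mm wide, centred at y = 42 mm, z 112 to 150 mm, x -45 (free end) to 100 mm; last 5 mm upturned to z = 156 mm. Post, clamp and riser (120 mm wide, top z = 71 mm) at x 82 to 195 mm.
- perch_tip (a point): Top of the upturned tip at the arm's free end, 156 mm above the shelf. To come off, the mug is raised 6 to 18 mm (12 is best) and slid along the arm to -x of the mug arm until its handle has passed the tip.
- scale: Fixed kitchen scale, 230 x 170 mm (x, y). Origin at the centre of its underside, z up. White platform (150 x 160 mm) at its +x end, top 22 mm above the shelf; black control strip (top 18 mm) at its -x end with the two buttons at x = -85 mm, y = +45 and -45 mm; which is on which side varies.
- pad (a point): Centre of the drawn circle (110 mm across) on the scale's platform, on its top surface, at x = 35 mm, y = 0 of the scale, 22 mm above the shelf.
- green_button (a joint): Travel of the green power button: 0 up, 0.006 m fully down; a spring takes 5 N to press it fully; fully down counts from 0.0045.
- green_button_top (a point): Centre of the top face of the green button (24 mm across); pressed straight down.
- orange_button (a joint): Travel of the orange zeroing button: 0 up, 0.006 m fully down; same spring; fully down counts from 0.0045.
- orange_button_top (a point): Centre of the top face of the orange button (24 mm across); pressed straight down.
- carafe: empty glass pour-over carafe with a glass side handle, 100 mm across, 140 mm tall; bystander; origin at the centre of its underside
- lid: loose grey silicone lid with a small knob, 90 mm across, 20 mm tall; bystander; origin at the centre of its underside
- canister: aluminium canister, 88 mm across, 144 mm tall with its black knob; bystander; origin at the centre of its underside
- sugar_jar: amber glass jar, 72 mm across, 110 mm tall; bystander; origin at the centre of its underside
- dripper: white ceramic dripper cone, 110 mm across, 75 mm tall; bystander; origin at the centre of its underside
- spoon: spoon with a wooden handle and a metal bowl, lying flat, handle along its -x; bystander
There are look-alikes about, which are no part of the job. Several things have the shape of the mug; the one meant has the colours described above.

How it is judged:
By the outcome, as a careful person would: the job done as asked, in the order asked, and still so for the second after the job is handed in, with the robot touching nothing.
It also fails if it takes over 59 s, if anything falls off the work surface, if the arm or the gripper's body presses on something with over 40 N, if the wrist force passes 120 N, or if a joint passes its speed limit or range.

## Working session

There is one attempt and no reset: what is moved stays moved. The work goes in short steps, Python scripts to look and compute and a tool call to move; the robot and the scene stay as the last step left them, time stands still between calls to the robot, and variables do not carry over. Pictures are saved under pics/ and viewed, at most 10 in all, crops included, and the job is handed in when it is done.

Besides the shell and the picture viewer there is one more tool, called after "Emit:" as name(argument=value, ...) on one line, values as JSON. step_arm: Moves the arm, as the interface text tells. Its arguments: {"type":"object","properties":{"commands":{"type":"array"},"fingers":{"type":"number"},"grip_force":{"type":"number"}},"required":["commands"]}

```bash
mkdir -p pics; cat > h.py <<'E'
import numpy as np, cv2
from station import manip, eyes, ticket
def snap(n,f=None):
    c=eyes.calibration(n); im=eyes.snapshot(n)
    if f: cv2.imwrite('pics/'+f,im[:,:,::-1])
    return im,c
def ray(c,u,v):
    K=np.array([[c['fx'],0,c['cx']],[0,c['fy'],c['cy']],[0,0,1.]])
    d=np.array([(u-c['cx'])/c['fx'],(v-c['cy'])/c['fy']]); s=d.copy()
    for _ in range(20): s=d/(1+c['k1']*(s@s))
    M=np.array(c['world_to_cam']); R=M[:3,:3]; t=M[:3,3]
    return -R.T@t, R.T@np.array([s[0],-s[1],-1.])
def onz(c,u,v,z):
    o,d=ray(c,u,v); return o+d*(z-o[2])/d[2]
def tri(a,b):
    A=0;B=0
    for o,d in (a,b):
        d=d/np.linalg.norm(d);P=np.eye(3)-np.outer(d,d);A=A+P;B=B+P@o
    return np.linalg.solve(A,B)
def proj(c,p):
    M=np.array(c['world_to_cam']);q=M[:3,:3]@np.array(p)+M[:3,3]
    s=np.array([q[0],-q[1]])/-q[2]; s=s*(1+c['k1']*(s@s))
    return s*[c['fx'],c['fy']]+[c['cx'],c['cy']]
E
python3 - <<'E'
from h import *
a,c1=snap('scene','s1.png'); b,c2=snap('side','d1.png'); w,c3=snap('wrist')
cv2.imwrite('pics/w1.png',w[:,:,::-1])
for c in (c1,c2,c3): print(ray(c,320,240), c['fx'])
o=manip.get_obs(); print(o['clock'],o['ee_pos'],o['orientation'],manip.nose_length)
E
```

```text
(array([ 0.96820396, -0.4688465 ,  1.03089101]), array([-0.38632505,  0.4321079 , -0.81520499])) 466.7300365757673
(array([-0.05344846, -1.08345347,  1.15756273]), array([ 0.37170855,  0.67680261, -0.63546801])) 600.5245414076346
(array([0.0992007 , 0.64653032, 0.38379821]), array([ 0.2822614 , -0.06707754, -0.95707042])) 416.7262801912247
0.15 [0.17564301 0.62530015 0.24290253] [-1.24130917e-04  1.36440201e-01  9.90648030e-01 -7.32170441e-04] 0.017
```

View pics/s1.png

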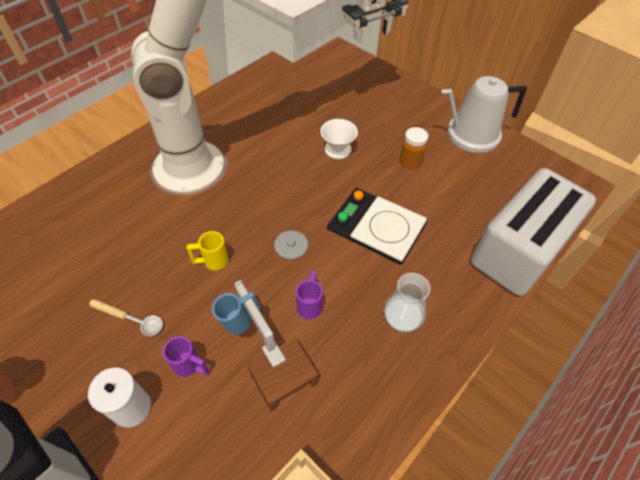

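View pics/d1.png

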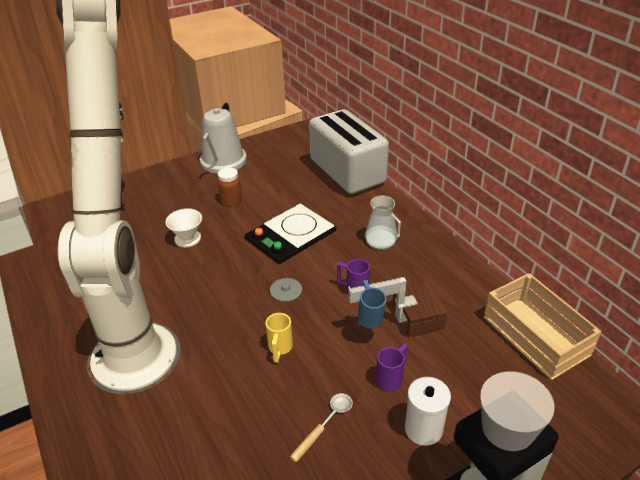

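The scene view shows the blue mug at (234,313) on the arm (tip about (240,286)), with the scale at (388,225). In the side view the mug is at (372,307), and the green and orange buttons at (277,244) and (259,231). Next I'll zoom in on the mug area.

```bash
python3 - <<'E'
from h import *
a=cv2.imread('pics/s1.png');b=cv2.imread('pics/d1.png')
A=cv2.resize(a[255:415,190:330],None,fx=3.5,fy=3.5,interpolation=3)[:560]
B=cv2.resize(b[255:355,325:455],None,fx=3,fy=3,interpolation=3)[:560]
A=cv2.resize(a[260:410,195:325],(390,450),interpolation=3);B=cv2.resize(b[230:380,325:455],(390,450),interpolation=3)
cv2.imwrite('pics/c1.png',np.hstack([A,B]))
C=[eyes.calibration('scene'),eyes.calibration('side')]
R={}
for i,(im,roi) in enumerate(((a,None),(b,None))):
    h=cv2.cvtColor(im,cv2.COLOR_BGR2HSV)
    for n,lo,hi in (('blue',(98,90,50),(112,255,255)),('green',(50,120,90),(80,255,255)),('orange',(3,190,150),(15,255,255))):
        m=cv2.inRange(h,lo,hi);k,l,s,ce=cv2.connectedComponentsWithStats(m)
        for j in range(1,k):
            if s[j,4]>25: print(i,n,s[j],ce[j].round(1))
E
```

```text
0 blue [214 294  46  39 924] [232.3 312.7]
0 green [338 210  14  12  92] [343.3 215.4]
0 orange [404 142  22  10  60] [413.8 147.2]
1 blue [358 280  28  48 925] [371.  306.2]
1 green [273 241   8   8  47] [277.  244.6]
```

View pics/c1.png

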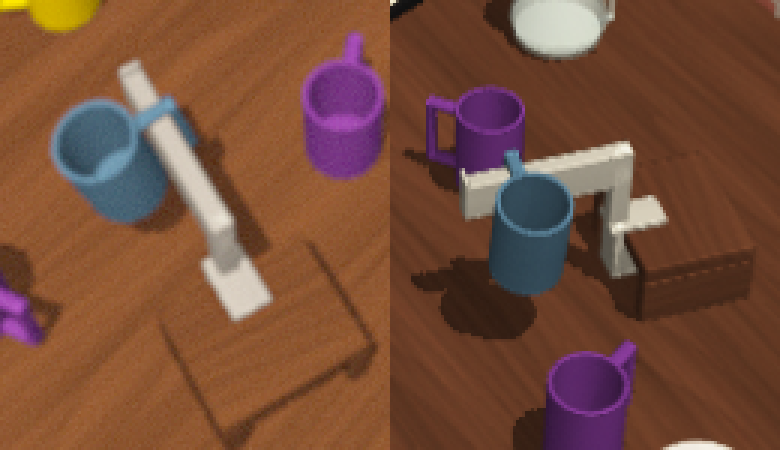

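The crop shows the mug's mouth centred at crop (97,141) on the left and (535,202) on the right. The arm tip is at (131,66) and (465,172), and the arm's post end at (222,222) and (622,150).

```bash
cat >> h.py <<'E'
def circ(im,c,z,box):
    pass
E
python3 - <<'E'
from h import *
C=[eyes.calibration('scene'),eyes.calibration('side')]
def L(x,y): return 195+x/3-.33,260+y/3-.33
def Rr(x,y): return 325+(x-390)/3-.33,230+y/3-.33
for n,l,r in (('tip',(131,66),(465,170)),('arm end',(222,216),(620,146)),('mouth',(97,141),(535,202)),('handle top outer',(170,103),(513,155))):
    p=tri(ray(C[0],*L(*l)),ray(C[1],*Rr(*r))); print(n,p.round(4),proj(C[0],p)-L(*l),proj(C[1],p)-Rr(*r))
for n,l,r in (('green',(343.3,215.4),(277,244.6)),):
    print(n,tri(ray(C[0],*l),ray(C[1],*r)).round(4))
T=[]
for i,(f,box) in enumerate((('s1',(330,190,430,262)),('d1',(240,200,340,262)))):
    im=cv2.imread(f'pics/{f}.png');h=cv2.cvtColor(im,cv2.COLOR_BGR2HSV)
    m=cv2.inRange(h,(0,0,175),(180,60,255));z=np.zeros_like(m);x0,y0,x1,y1=box;z[y0:y1,x0:x1]=m[y0:y1,x0:x1]
    # outer contour and inner circle
    cs,hi=cv2.findContours(z,cv2.RETR_CCOMP,cv2.CHAIN_APPROX_NONE)
    cs=sorted(cs,key=cv2.contourArea)[::-1][:4]
    P=[]
    for k in cs[:3]:
        print(f,cv2.contourArea(k),cv2.boundingRect(k))
    hull=cv2.convexHull(cs[0]).reshape(-1,2)
    W=np.array([onz(C[i],u,v,.022)[:2] for u,v in cs[0].reshape(-1,2)],np.float32)
    print('plat',cv2.minAreaRect(W))
    for k in cs[1:3]:
        W=np.array([onz(C[i],u,v,.022)[:2] for u,v in k.reshape(-1,2)],np.float32)
        print('circ',cv2.minEnclosingCircle(W))
        e=cv2.fitEllipse(k) if len(k)>5 else None; print(e)
        
    hs=h[y0:y1,x0:x1]
    for nm,lo,hi2 in (('o',(3,150,120),(17,255,255)),('g',(50,100,70),(85,255,255))):
        mm=cv2.inRange(hs,lo,hi2);k,l,s,ce=cv2.connectedComponentsWithStats(mm)
        for j in range(1,k):
            if s[j,4]>10: print(nm,s[j],(ce[j]+[x0,y0]).round(1),onz(C[i],*(ce[j]+[x0,y0]),.026).round(4))
E
```

```text
tip [ 0.5039 -0.2093  0.1597] [ 0.05889026 -0.21850348] [0.15632103 0.13110277]
arm end [ 0.6324 -0.2414  0.1491] [-0.01503384  0.05619934] [-0.03889618 -0.02831374]
mouth [ 0.5322 -0.2658  0.1581] [-0.04698429  0.16656293] [-0.12134575 -0.09349836]
handle top outer [ 0.5468 -0.211   0.1578] [-0.15370317  0.56637162] [-0.39843327 -0.32504342]
green [0.4859 0.1622 0.0341]
s1 2630.0 (351, 197, 76, 64)
plat ((0.5936110615730286, 0.228193461894989), (0.15244482457637787, 0.1646060347557068), 12.349245071411133)
o [  0   0  23  30 354] [337.2 199.8] [0.4316 0.1984 0.026 ]
o [24  0 10 10 48] [358.4 194.7] [0.4622 0.2545 0.026 ]
o [  34    0   66   72 1450] [412.7 217. ] [0.622  0.2969 0.026 ]
o [  0  42  61  30 954] [350.4 251.3] [0.5735 0.0923 0.026 ]
g [  8  13  19  19 213] [346.8 211.9] [0.48   0.1845 0.026 ]
d1 1517.0 (264, 204, 70, 44)
d1 25.0 (280, 219, 5, 12)
d1 20.0 (314, 219, 4, 10)
plat ((0.5925980806350708, 0.22717833518981934), (0.15156970918178558, 0.1632699966430664), 12.48393440246582)
circ ((0.5512368679046631, 0.2511349618434906), 0.02770157717168331)
((282.2589111328125, 224.62294006347656), (4.283674240112305, 10.446009635925293), 1.3448365926742554)
circ ((0.6376378536224365, 0.20353233814239502), 0.022670602425932884)
((315.3448486328125, 223.5), (3.2414660453796387, 8.800453186035156), 0.0)
o [15 28  8  7 50] [258.4 231. ] [0.4704 0.257  0.026 ]
g [ 22  37  20  12 126] [271.8 243. ] [0.4801 0.1844 0.026 ]
```

Emit:
step_arm(commands=[[0.0685, -0.0565, 0.01, -0.0223], [0.0685, -0.0565, 0.01, -0.0223], [0.0685, -0.0565, 0.01, -0.0223], [0.0685, -0.0565, 0.01, -0.0223], [0.0685, -0.0565, 0.01, -0.0223], [0.0685, -0.0565, 0, -0.0223], [0.0685, -0.0565, 0, -0.0223], [0.0685, -0.0565, 0, -0.0223], [0.0685, -0.0565, 0, -0.0223], [0.0685, -0.0565, 0, -0.0223]], fingers=1)

```text
clock: 0.98
ee_pos: [0.4507, 0.3984, 0.2636]
orientation: [-0.0, 0.47, 0.883, -0.0]
force: [1.3, 0.8, -0.1]
gripper_width: 0.0917
grasp_force: 0.0
```

Emit:
step_arm(commands=[[0.0271, -0.0833, 0, -0.0223], [0.0271, -0.0833, 0, -0.0223], [0.0271, -0.0833, 0, -0.0223], [0.0271, -0.0833, 0, -0.0223], [0.0271, -0.0833, 0, -0.0223], [0.0271, -0.0833, 0, -0.0223], [0.0271, -0.0833, 0, -0.0223], [0.0271, -0.0833, 0, -0.0223], [0.0271, -0.0833, 0, -0.0223], [0.0271, -0.0833, 0, -0.0223], [0.0271, -0.0833, 0, -0.0223], [0.0271, -0.0833, 0, -0.0223]])

```text
clock: 1.98
ee_pos: [0.5798, -0.0017, 0.2636]
orientation: [-0.0, 0.789, 0.614, -0.0]
force: [0.9, -0.1, -0.5]
gripper_width: 0.0916
grasp_force: 0.0
```

Emit:
step_arm(commands=[[-0.015, -0.08, 0, 0], [-0.015, -0.08, 0, 0], [-0.015, -0.08, 0, 0], [-0.015, -0.08, 0, 0], [-0.015, -0.08, 0, 0], [-0.015, -0.08, 0, 0], [-0.015, -0.07, 0, 0], [0, 0, 0, 0]])

```text
clock: 2.65
ee_pos: [0.5349, -0.2281, 0.2637]
orientation: [0.001, 0.791, 0.612, -0.002]
force: [-0.4, -1.1, 0.4]
gripper_width: 0.092
grasp_force: 0.0
```

```bash
python3 - <<'E'
from h import *
o=manip.get_obs(); w,c=snap('wrist','w2.png'); np.save('cw2.npy',c,allow_pickle=True)
print(o['clock'],o['ee_pos'],o['orientation'],o['force'])
for n,p in (('tip',(.504,-.209,.157)),('mouth',(.532,-.266,.158))): print(n,proj(c,p))
E
```

```text
2.65 [ 0.53485358 -0.22809146  0.26373059] [ 0.00127377  0.79089108  0.6119529  -0.00182369] [-0.40351034 -1.10958145  0.4425345 ]
tip [258.01193472 229.8992844 ]
mouth [324.63420769 301.97483658]
```

View pics/w2.png

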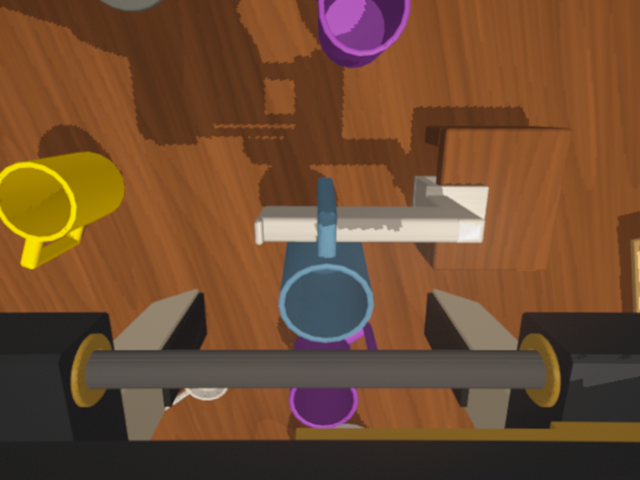

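The wrist view shows the mug's mouth centred at (326,303) and the arm tip at (260,224). The arm runs parallel to the jaw line, and both fingers straddle the mug, so I can descend.

Emit:
step_arm(commands=[[0, -0.04, 0, 0], [0, -0.0425, 0, 0], [-0.002, 0, -0.06, 0], [0, 0, -0.06, 0], [0, 0, -0.06, 0], [0, 0, -0.06, 0], [0, 0, -0.05, 0], [0, 0, -0.04, 0], [0, 0, -0.02, 0], [0, 0, 0, 0]])

```text
clock: 3.53
ee_pos: [0.536, -0.2511, 0.1215]
orientation: [-0.002, 0.787, 0.616, -0.001]
force: [0.4, 0.1, -0.7]
gripper_width: 0.092
grasp_force: 0.0
```

Emit:
step_arm(commands=[[0, 0, 0, 0], [0, 0, 0, 0], [0, 0, 0, 0], [0, 0, 0, 0], [0, 0, 0, 0], [0, 0, 0, 0], [0, 0, 0, 0], [0, 0, 0, 0]], fingers=0, grip_force=10)

```text
clock: 4.2
ee_pos: [0.5368, -0.2534, 0.1243]
orientation: [0.0, 0.788, 0.616, -0.0]
force: [-3.4, 0.3, 5.2]
gripper_width: 0.0605
grasp_force: 10.0
```

Emit:
step_arm(commands=[[0, 0, 0, 0], [0, 0, 0, 0], [0, 0, 0, 0], [-0.004, -0.009, 0, 0], [-0.004, -0.009, 0, 0], [0, 0, 0, 0], [0, 0, 0, 0]], fingers=1)

```text
clock: 4.78
ee_pos: [0.5335, -0.2609, 0.1237]
orientation: [0.0, 0.788, 0.615, -0.0]
force: [0.4, -0.2, 0.5]
gripper_width: 0.0919
grasp_force: 0.0
```

```bash
python3 - <<'E'
from h import *
a,c1=snap('scene','s2.png'); b,c2=snap('side','d2.png')
w,c=snap('wrist','w3.png');o=manip.get_obs();print(o['ee_pos'],o['orientation'],o['force'])
print(proj(c,(.533,-.2665,.158)))
A=cv2.resize(b[230:380,325:455],(390,450),interpolation=3)
cv2.imwrite('pics/c3.png',np.hstack([cv2.resize(w,(400,300))[:,:,::-1],A[75:375]]))
E
```

```text
[ 0.53381166 -0.26016815  0.12368442] [-5.60085874e-05  7.87991497e-01  6.15686116e-01  6.40541866e-05] [ 0.00512004  1.01630284 -0.21129121]
[315.71406898 408.38809496]
```

View pics/c3.png

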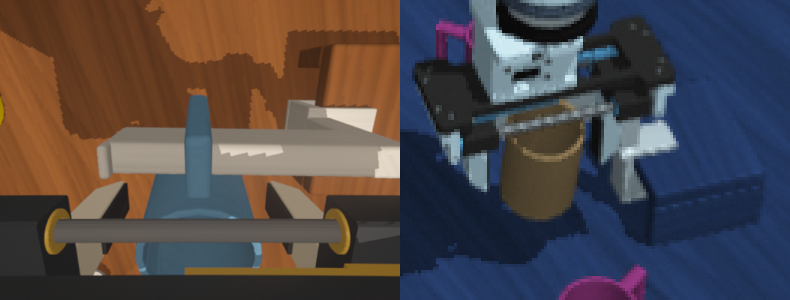

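The jaws straddle the mug symmetrically (mug 140–262, fingers 128/268), and the handle is still on the arm. Closing now.

Emit:
step_arm(commands=[[0, 0, 0, 0], [0, 0, 0, 0], [0, 0, 0, 0], [0, 0, 0, 0], [0, 0, 0, 0], [0, 0, 0, 0], [0, 0, 0, 0], [0, 0, 0, 0]], fingers=0, grip_force=10)

```text
clock: 5.6
ee_pos: [0.5338, -0.2603, 0.1238]
orientation: [0.0, 0.788, 0.616, 0.0]
force: [0.7, 0.1, 0.9]
gripper_width: 0.0604
grasp_force: 10.0
```

Emit:
step_arm(commands=[[0, -0.0007, 0.005, 0], [0, -0.0007, 0.005, 0], [0, -0.0007, 0.005, 0], [-0.0005, -0.0007, 0.005, 0], [-0.0005, -0.0007, 0.005, 0], [0, -0.0005, 0.005, 0], [0, 0, 0, 0], [0, 0, 0, 0]])

```text
clock: 6.27
ee_pos: [0.5333, -0.2622, 0.1361]
orientation: [0.0, 0.788, 0.616, -0.0]
force: [-1.5, -1.3, -0.8]
gripper_width: 0.0601
grasp_force: 10.0
```

```bash
python3 - <<'E'
from h import *
b,c2=snap('side','d4.png')
w,c=snap('wrist','w4.png');o=manip.get_obs();print(o['ee_pos'],o['force'],o['gripper_width'],o['grasp_force'])
A=cv2.resize(b[230:380,325:455],(390,450),interpolation=3)
cv2.imwrite('pics/c4.png',np.hstack([cv2.resize(w,(400,300)),A[75:375]])[:,:,::-1])
E
```

```text
[ 0.53333751 -0.26217364  0.13602357] [-1.11834834 -1.77202016 -1.41364973] 0.060554408793068774 9.974293224295252
```

View pics/c4.png

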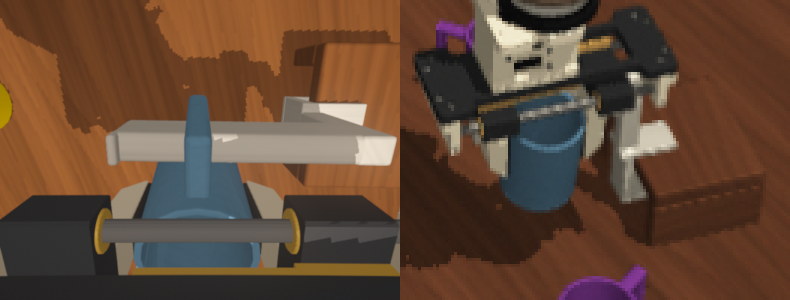

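Emit:
step_arm(commands=[[-0.0165, 0.0042, 0, 0], [-0.0165, 0.0042, 0, 0], [-0.0165, 0.0042, 0, 0], [-0.0165, 0.0042, 0, 0], [-0.0165, 0.0042, 0, 0], [0, 0, 0, 0]])

```text
clock: 6.87
ee_pos: [0.4993, -0.2534, 0.136]
orientation: [0.0, 0.788, 0.615, 0.0]
force: [0.5, -2.3, -3.4]
gripper_width: 0.0609
grasp_force: 10.0
```

Emit:
step_arm(commands=[[-0.0165, 0.0042, 0, 0], [-0.0165, 0.0042, 0, 0], [-0.0165, 0.0042, 0, 0], [-0.0165, 0.0042, 0, 0], [-0.0165, 0.0042, 0, 0], [-0.0165, 0.0042, 0, 0], [0, 0, 0, 0]])

```text
clock: 7.45
ee_pos: [0.4585, -0.2427, 0.1353]
orientation: [-0.001, 0.788, 0.615, -0.001]
force: [-0.1, 0.5, -3.5]
gripper_width: 0.0604
grasp_force: 9.9
```

```bash
python3 - <<'E'
from h import *
b,c2=snap('side','d5.png')
w,c=snap('wrist','w5.png');o=manip.get_obs();print(o['ee_pos'],o['force'],o['gripper_width'],o['grasp_force'])
A=cv2.resize(b[230:380,305:435],(390,450),interpolation=3)
cv2.imwrite('pics/c5.png',np.hstack([cv2.resize(w,(400,300)),A[75:375]])[:,:,::-1])
E
```

```text
[ 0.46051684 -0.24323869  0.13576004] [-0.41073588 -0.29628125 -1.68156332] 0.06064105122924276 9.947224848729093
```

View pics/c5.png

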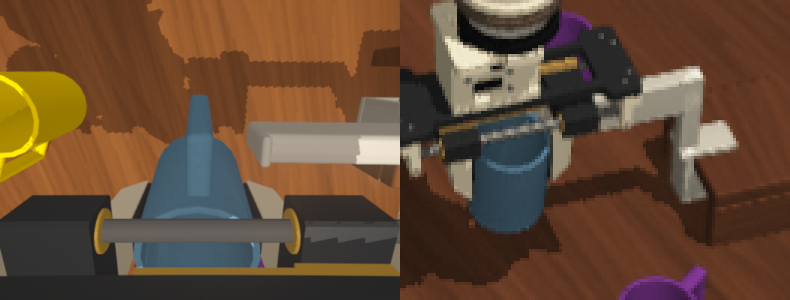

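The handle (190–212) is clear of the arm tip (248), so the mug is off the arm. I'll lift it and work out the route.

Emit:
step_arm(commands=[[0, 0, 0.04, 0], [0, 0, 0.04, 0], [0, 0, 0.04, 0], [0, 0, 0.04, 0], [0, 0, 0.04, 0], [0, 0, 0.04, 0], [0, 0, 0.04, 0], [0, 0, 0.03, 0], [0, 0, 0, 0]])

```text
clock: 8.3
ee_pos: [0.4627, -0.2442, 0.2625]
orientation: [0.002, 0.788, 0.616, 0.001]
force: [0.5, -0.3, -2.7]
gripper_width: 0.0606
grasp_force: 9.9
```

```bash
python3 - <<'E'
from h import *
c=eyes.calibration('scene')
for n,u,v,z in (('carafe',405,316,0),('carafe rim',413,288,.14),('jar',412,160,0),('dripper',338,150,0),('lid',291,246,0.01)): print(n,onz(c,u,v,z).round(3))
o=manip.get_obs();print(o['ee_pos'],o['orientation'],o['gripper_width'],o['clock'])
E
```

```text
carafe [0.785 0.056 0.   ]
carafe rim [0.781 0.051 0.14 ]
jar [0.476 0.496 0.   ]
dripper [0.283 0.369 0.   ]
lid [0.442 0.004 0.01 ]
[ 0.46272707 -0.24422657  0.26251524] [0.00231919 0.78795683 0.6157245  0.00141032] 0.060561319107751366 8.3
```

Emit:
step_arm(commands=[[0.015, 0.04, 0, 0.017], [0.0303, 0.0723, 0, 0.017], [0.0303, 0.0763, 0, 0.017], [0.0303, 0.0763, 0, 0.017], [0.0303, 0.0763, 0, 0.017], [0.0303, 0.0763, 0, 0.017], [0.0303, 0.0763, 0, 0.017], [0.0303, 0.0763, 0, 0.017], [0.015, 0.04, 0, 0.017]])

```text
clock: 9.05
ee_pos: [0.5582, 0.0069, 0.2584]
orientation: [-0.001, 0.615, 0.789, 0.001]
force: [-0.5, 1.1, -3.0]
gripper_width: 0.0607
grasp_force: 9.9
```

Emit:
step_arm(commands=[[0.0088, 0.0708, 0, 0.017], [0.0088, 0.0708, 0, 0.017], [0.0088, 0.0708, 0, 0.017], [0.0088, 0.0708, 0, 0.017], [0.0088, 0.0708, 0, 0.017], [0.0088, 0.0708, 0, 0.017], [0.0088, 0.07, 0, 0.017], [0.006, 0.04, 0, 0], [0, 0.02, 0, 0], [0, 0, 0, 0], [0, 0, 0, 0]])

```text
clock: 9.97
ee_pos: [0.5845, 0.221, 0.259]
orientation: [-0.0, 0.463, 0.887, -0.001]
force: [0.2, -1.9, -2.2]
gripper_width: 0.0603
grasp_force: 9.9
```

```bash
python3 - <<'E'
from h import *
a,_=snap('scene','s6.png');b,c2=snap('side','d6.png')
o=manip.get_obs();w,c=snap('wrist','w6.png');print(o['ee_pos'],o['orientation'],o['force'],o['gripper_width'])
print(proj(c,(.588,.2266,.022)))
h=cv2.cvtColor(w,cv2.COLOR_RGB2HSV)
for nm,lo,hi2 in (('o',(3,190,150),(17,255,255)),('g',(45,120,80),(85,255,255))):
    k,l,s,ce=cv2.connectedComponentsWithStats(cv2.inRange(h,lo,hi2))
    for j in range(1,k):
        if s[j,4]>60: print(nm,s[j],ce[j].round(1),onz(c,*ce[j],.026).round(4))
cv2.imwrite('pics/c6.png',np.hstack([cv2.resize(w,(480,360)),b[100:280,200:360].repeat(2,0).repeat(2,1)])[:,:,::-1])
E
```

```text
[0.58500841 0.21980907 0.25947162] [ 3.08634925e-04  4.63482793e-01  8.86105445e-01 -8.63586008e-04] [-0.17353991 -0.75524906 -1.73536515] 0.060542889741902715
[321.76366863 199.22028797]
o [202  87  29  30 149] [218.7 100.7] [0.4669 0.2465 0.026 ]
g [171 187  29  28 634] [185.  200.4] [0.486  0.1551 0.026 ]
```

View pics/c6.png

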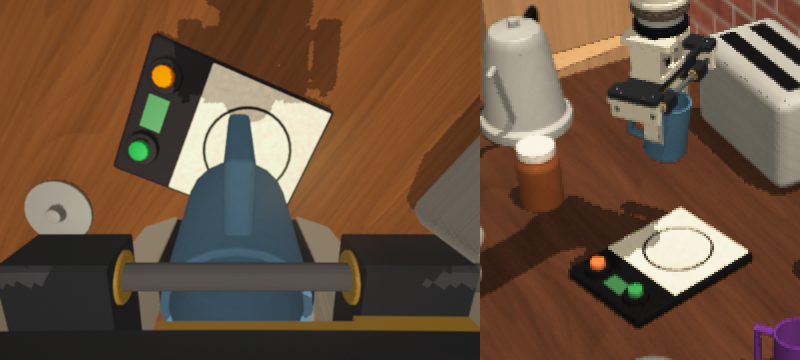

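The wrist view shows the circle centred at about (329,200), 7 mm to the +x side of my estimate. The buttons lie at about (0.486,0.155) for green and (0.467,0.247) for orange. I'll correct for that and descend.

Emit:
step_arm(commands=[[0.012, 0.003, -0.04, 0], [0.013, 0.003, -0.06, 0], [0, 0, -0.07, 0], [0, 0, -0.07, 0], [0, 0, -0.06, 0], [0, 0, -0.05, 0], [0, 0, -0.035, 0], [0, 0, -0.02, 0], [0, 0, 0, 0], [0, 0, 0, 0]])

```text
clock: 10.95
ee_pos: [0.5952, 0.2247, 0.0983]
orientation: [0.0, 0.462, 0.887, 0.0]
force: [0.2, 0.0, -2.2]
gripper_width: 0.0604
grasp_force: 9.9
```

```bash
python3 - <<'E'
from h import *
b,c2=snap('side','d7.png')
o=manip.get_obs();print(o['ee_pos'],o['force'],o['gripper_width'],o['clock'])
E
```

```text
[0.59574716 0.22506135 0.09901798] [ 0.40519436 -0.25758411 -1.60854748] 0.06011595256369708 11.0
```

Emit:
step_arm(commands=[[0, 0, -0.005, 0], [0, 0, -0.005, 0], [0, 0, -0.005, 0], [0, 0, -0.005, 0], [0, 0, 0, 0], [0, 0, 0, 0]])

```text
clock: 11.5
ee_pos: [0.5945, 0.225, 0.0896]
orientation: [-0.0, 0.462, 0.887, -0.0]
force: [0.3, 0.1, -2.6]
gripper_width: 0.0608
grasp_force: 9.9
```

Emit:
step_arm(commands=[[0, 0, -0.004, 0], [0, 0, -0.004, 0], [0, 0, -0.004, 0], [0, 0, -0.004, 0], [0, 0, 0, 0], [0, 0, 0, 0]])

```text
clock: 12.0
ee_pos: [0.5945, 0.2249, 0.0831]
orientation: [-0.0, 0.462, 0.887, -0.0]
force: [-0.6, -0.5, -2.5]
gripper_width: 0.0604
grasp_force: 9.9
```

Emit:
step_arm(commands=[[0, 0, -0.0025, 0], [0, 0, -0.0025, 0], [0, 0, 0, 0], [0, 0, 0, 0]])

```text
clock: 12.33
ee_pos: [0.5946, 0.225, 0.0813]
orientation: [-0.0, 0.462, 0.887, -0.0]
force: [0.0, 0.4, -1.5]
gripper_width: 0.0603
grasp_force: 9.9
```

```bash
python3 - <<'E'
from h import *
a,_=snap('scene','s8.png');b,c2=snap('side','d8.png')
o=manip.get_obs();print(o['ee_pos'],o['force'],o['gripper_width'],o['clock'])
A=cv2.resize(a[150:280,310:450],(420,390),interpolation=3);B=cv2.resize(b[160:270,240:350],(390,390),interpolation=3)
cv2.imwrite('pics/c8.png',np.hstack([A,B])[:,:,::-1][:,:800])
E
```

```text
[0.59471012 0.22503389 0.08137741] [ 0.62854997 -0.35969358 -1.21555142] 0.060784680342878504 12.4333
```

View pics/c8.png

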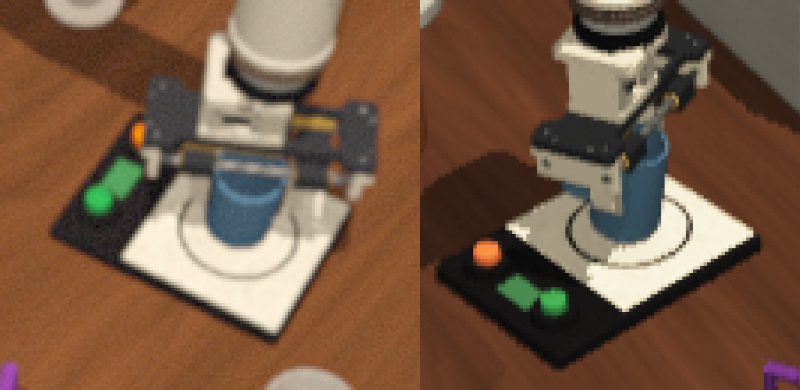

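The mug stands inside the circle, still slightly tilted and just touching (the weight reading is falling). I'll ease the grip and keep lowering so it rights itself.

Emit:
step_arm(commands=[[0, 0, -0.002, 0], [0, 0, -0.002, 0], [0, 0, -0.002, 0], [0, 0, 0, 0], [0, 0, 0, 0]], grip_force=5)

```text
clock: 12.85
ee_pos: [0.5947, 0.2251, 0.0791]
orientation: [0.0, 0.462, 0.887, 0.0]
force: [0.5, 0.0, -1.4]
gripper_width: 0.0605
grasp_force: 5.0
```

Emit:
step_arm(commands=[[0, 0, -0.002, 0], [0, 0, -0.002, 0], [0, 0, -0.002, 0], [0, 0, 0, 0], [0, 0, 0, 0]], grip_force=4)

```text
clock: 13.27
ee_pos: [0.5944, 0.2258, 0.0771]
orientation: [-0.0, 0.462, 0.887, 0.0]
force: [-3.7, 1.0, 5.3]
gripper_width: 0.0605
grasp_force: 4.0
```

Emit:
step_arm(commands=[[0, 0, -0.0015, 0], [0, 0, -0.0015, 0], [0, 0, 0, 0], [0, 0, 0, 0], [0, 0, 0, 0]], grip_force=3)

```text
clock: 13.68
ee_pos: [0.5946, 0.2251, 0.0753]
orientation: [-0.0, 0.462, 0.887, 0.0]
force: [-2.5, 1.3, 3.6]
gripper_width: 0.0605
grasp_force: 3.0
```

```bash
python3 - <<'E'
from h import *
a,_=snap('scene','s9.png');b,c2=snap('side','d9.png')
A=cv2.resize(a[150:280,310:450],(420,390),interpolation=3);B=cv2.resize(b[160:270,240:350],(390,390),interpolation=3)
cv2.imwrite('pics/c9.png',np.hstack([A,B])[:,:,::-1][:,:800])
E
```

```text
(no output)
```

View pics/c9.png

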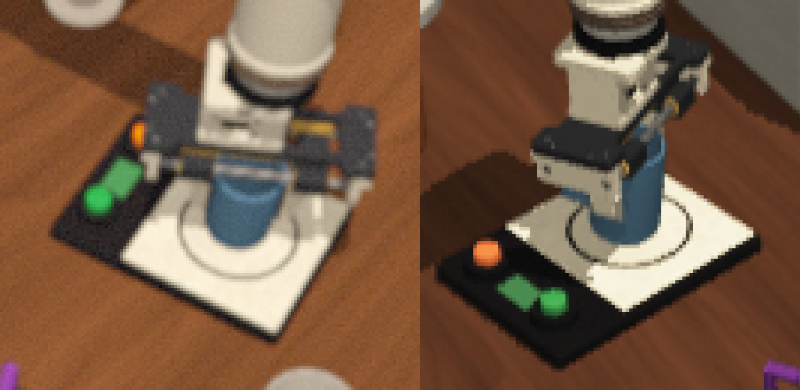

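The mug sits in the upper part of the circle, clear inside the line, and may still lean slightly. I'll measure the lean numerically from the side silhouette.

```bash
cat > tilt.py <<'E'
from h import *
import sys
def tilt(f):
    c=eyes.calibration('side');b=cv2.imread(f)
    h=cv2.cvtColor(b,cv2.COLOR_BGR2HSV);m=cv2.inRange(h,(95,80,30),(115,255,255));m[:160]=0;m[275:]=0;m[:,:270]=0;m[:,350:]=0
    k,l,s,ce=cv2.connectedComponentsWithStats(m);j=1+np.argmax(s[1:,4]);m=l==j;print(s[j],ce[j])
    vs=np.arange(s[j,1]+6,s[j,1]+s[j,3]-7);u=[np.flatnonzero(m[v]).max() for v in vs];print(u)
    pu=np.polyfit(vs,u,1)[0]
    M=np.array(c['world_to_cam']);r=M[0,:3];r=r/np.linalg.norm(r)
    q=lambda z,t:proj(c,np.array([.594+.57*t*(z-.022),.226-.82*t*(z-.022),z])+.031*r)
    for t in (0,.05,.1,.17):
        a,d=q(.035,t),q(.1,t);print(t,((a-d)[0]/(a-d)[1]).round(3))
    print('meas',pu)
tilt(sys.argv[1])
E
for f in d8 d9; do python3 tilt.py pics/$f.png; done
```

```text
[288 197  22  31 311] [301.37299035 214.61736334]
[np.int64(309), np.int64(309), np.int64(308), np.int64(308), np.int64(308), np.int64(308), np.int64(308), np.int64(308), np.int64(308), np.int64(308), np.int64(307), np.int64(307), np.int64(307), np.int64(307), np.int64(307), np.int64(307), np.int64(307), np.int64(307)]
0 0.045
0.05 -0.012
0.1 -0.071
0.17 -0.157
meas -0.11558307533540187
[288 198  21  31 280] [301.24642857 215.76071429]
[np.int64(308), np.int64(308), np.int64(308), np.int64(308), np.int64(307), np.int64(307), np.int64(307), np.int64(307), np.int64(307), np.int64(307), np.int64(307), np.int64(307), np.int64(307), np.int64(307), np.int64(307), np.int64(307), np.int64(306), np.int64(306)]
0 0.045
0.05 -0.012
0.1 -0.071
0.17 -0.157
meas -0.09081527347781708
```

Emit:
step_arm(commands=[[-0.002, 0.0027, -0.0015, 0], [-0.002, 0.0027, -0.0015, 0], [-0.002, 0.0027, -0.0015, 0], [-0.002, 0.0027, -0.0015, 0], [-0.002, 0.0027, -0.0015, 0], [0, 0, 0, 0], [0, 0, 0, 0]], grip_force=4)

```text
clock: 14.37
ee_pos: [0.5908, 0.2303, 0.072]
orientation: [0.0, 0.462, 0.887, -0.0]
force: [0.6, 0.1, -1.0]
gripper_width: 0.0606
grasp_force: 4.0
```

```bash
python3 - <<'E'
from h import *
a,_=snap('scene','s10.png');b,c2=snap('side','d10.png')
E
python3 tilt.py pics/d10.png | grep -v int64
```

```text
[288 199  19  30 282] [299.82269504 216.74822695]
0 0.045
0.05 -0.012
0.1 -0.071
0.17 -0.157
meas 0.08578431372549046
```

It is upright now and resting on the scale, so I'll release and retract straight up.

Emit:
step_arm(commands=[[0, 0, 0, 0], [0, 0, 0, 0], [0, 0, 0, 0], [0, 0, 0, 0], [0, 0, 0, 0], [0, 0, 0, 0]], fingers=1)

```text
clock: 14.97
ee_pos: [0.5907, 0.2304, 0.0724]
orientation: [0.0, 0.462, 0.887, 0.0]
force: [0.7, -0.3, -0.5]
gripper_width: 0.0908
grasp_force: 0.0
```

Emit:
step_arm(commands=[[0, 0, 0.02, 0], [0, 0, 0.04, 0], [0, 0, 0.06, 0], [0, 0, 0.08, 0], [0, 0, 0.08, 0], [0, 0, 0.08, 0], [0, 0, 0.06, 0], [0, 0, 0.03, 0], [0, 0, 0, 0], [0, 0, 0, 0]])

```text
clock: 15.8
ee_pos: [0.5906, 0.2304, 0.2523]
orientation: [0.0, 0.462, 0.887, 0.0]
force: [0.1, 0.1, -0.6]
gripper_width: 0.0918
grasp_force: 0.0
```

```bash
cat > look.py <<'E'
from h import *
import sys
k=sys.argv[1]
a,c1=snap('scene',f's{k}.png');b,c2=snap('side',f'd{k}.png');o=manip.get_obs();w,c3=snap('wrist',f'w{k}.png')
print(o['ee_pos'],o['orientation'],o['force'],o['clock'])
R={}
for n,im,c,box in (('scene',a,c1,(325,140,440,265)),('side',b,c2,(240,150,345,265)),('wrist',w,c3,(0,0,640,480))):
    x0,y0,x1,y1=box;h=cv2.cvtColor(im,cv2.COLOR_RGB2HSV)[y0:y1,x0:x1]
    for nm,lo,hi in (('o',(3,200,150),(19,255,255)),('g',(45,150,80),(75,255,255)),('blue',(95,80,30),(115,255,255))):
        q,l,s,ce=cv2.connectedComponentsWithStats(cv2.inRange(h,lo,hi))
        for j in range(1,q):
            if s[j,4]>25:
                p=ce[j]+[x0,y0];R.setdefault(nm,[]).append((n,ray(c,*p)))
                print(n,nm,s[j]+[x0,y0,0,0,0],p.round(1),onz(c,*p,.026)[:2].round(4))
for nm in 'og':
    L=dict(R.get(nm,[]))
    for x,y in (('scene','wrist'),('side','wrist'),('scene','side')):
        if x in L and y in L: print(nm,x,y,tri(L[x],L[y]).round(4))
E
python3 look.py 11;python3 tilt.py pics/d11.png | grep -v int64
```

```text
[0.58947095 0.22979357 0.25011438] [-0.00114349  0.4620208   0.88686726 -0.00139361] [-0.4056133   0.15143115 -0.19914596] 15.9
scene o [408 147  15   5  43] [414.5 149. ] [0.4658 0.5159]
scene o [354 190   9  10  71] [358.1 194.6] [0.4613 0.254 ]
scene g [338 212  10   9  71] [342.4 216.1] [0.481  0.1648]
scene blue [380 190  25  42 688] [391.2 212.1] [0.5686 0.2692]
side g [274 241   7   8  42] [277.1 244.8] [0.4898 0.1688]
side blue [278 195  29  34 676] [294.5 211.1] [0.6115 0.2884]
wrist o [190  94  29  30 599] [203.1 107.5] [0.4645 0.2451]
wrist g [158 196  28  27 613] [171.8 209.1] [0.4856 0.1545]
wrist blue [ 275  139   86  134 5383] [313.8 211.9] [0.5909 0.2253]
o scene wrist [0.4667 0.2464 0.0365]
g scene wrist [0.4867 0.1583 0.0365]
g side wrist [0.4863 0.1583 0.0351]
g scene side [0.4855 0.159  0.035 ]
[278 195  29  34 676] [294.51923077 211.07100592]
0 0.045
0.05 -0.012
0.1 -0.071
0.17 -0.157
meas 0.07142857142857494
```

Both methods put the mug upright. The button tops are at about z 0.036: green (0.4865, 0.158), orange (0.4665, 0.2465). I'll turn so the gripper's body lies along the control strip, away from the mug.

Emit:
step_arm(commands=[[-0.026, -0.018, 0, 0.0372], [-0.026, -0.018, 0, 0.0372], [-0.026, -0.018, 0, 0.0372], [-0.026, -0.018, 0, 0.0372], [-0.026, -0.018, 0, 0.0372], [-0.026, -0.018, 0, 0.0372], [-0.026, -0.018, 0, 0.0372], [-0.026, -0.018, 0, 0.0372], [-0.026, -0.018, 0, 0.0372], [-0.0255, -0.018, 0, 0.0372], [0, 0, 0, 0], [0, 0, 0, 0]], fingers=0)

```text
clock: 16.95
ee_pos: [0.4862, 0.1579, 0.2512]
orientation: [-0.001, -0.102, 0.995, -0.0]
force: [-1.0, 0.0, 0.4]
gripper_width: 0.0164
grasp_force: 0.0
```

```bash
python3 look.py 12
```

```text
[0.48713662 0.15867114 0.25172581] [-3.52196245e-04 -1.02421853e-01  9.94740979e-01  1.55750668e-04] [-0.54143222  0.55680354 -0.66328301] 17.05
scene o [404 142  22  10  84] [414.2 147.8] [0.4618 0.5193]
scene o [354 191   9   8  56] [358.2 194.6] [0.4617 0.2544]
scene g [338 212   9   9  67] [342.2 216.1] [0.4808 0.1645]
scene blue [380 190  24  42 667] [391.  212.5] [0.5692 0.2679]
side g [274 242   7   7  39] [277.4 245. ] [0.4899 0.1675]
side blue [278 195  29  34 672] [294.6 211.1] [0.6116 0.2882]
wrist o [404 194  29  28 607] [417.9 207.2] [0.4691 0.2492]
wrist g [302 195  27  28 598] [315.  208.4] [0.489 0.159]
o scene wrist [0.4674 0.246  0.0374]
g scene wrist [0.4863 0.1581 0.0368]
g side wrist [0.4868 0.1588 0.0338]
g scene side [0.4855 0.1582 0.035 ]
```

Emit:
step_arm(commands=[[0, 0, -0.06, 0], [0, 0, -0.08, 0], [0, 0, -0.09, 0], [0, 0, -0.09, 0], [0, 0, -0.07, 0], [0, 0, -0.04, 0], [0, 0, -0.025, 0], [0, 0, -0.02, 0], [0, 0, 0, 0], [0, 0, 0, 0]])

```text
clock: 17.93
ee_pos: [0.4874, 0.1588, 0.0627]
orientation: [0.0, -0.104, 0.995, 0.0]
force: [1.0, 0.3, 0.0]
gripper_width: 0.0002
grasp_force: 0.0
```

Emit:
step_arm(commands=[[0, 0, -0.005, 0], [0, 0, -0.005, 0], [0, 0, -0.005, 0], [0, 0, 0, 0], [0, 0, 0, 0]])

```text
clock: 18.35
ee_pos: [0.4876, 0.1586, 0.0569]
orientation: [0.001, -0.104, 0.995, 0.0]
force: [0.7, 1.0, 1.9]
gripper_width: 0.0003
grasp_force: 0.8
```

Emit:
step_arm(commands=[[0, 0, -0.005, 0], [0, 0, -0.005, 0], [0, 0, -0.005, 0], [0, 0, 0, 0], [0, 0, 0, 0]])

```text
clock: 18.77
ee_pos: [0.4877, 0.1586, 0.0512]
orientation: [0.001, -0.104, 0.995, 0.0]
force: [-1.0, 0.1, 11.1]
gripper_width: 0.0005
grasp_force: 5.5
```

Emit:
step_arm(commands=[[0, 0, -0.004, 0], [0, 0, -0.004, 0], [0, 0, 0, 0], [0, 0, 0, 0]])

```text
clock: 19.1
ee_pos: [0.4878, 0.1587, 0.0506]
orientation: [0.001, -0.104, 0.995, -0.0]
force: [-8.7, -3.5, 38.8]
gripper_width: 0.0003
grasp_force: 19.5
```

Fully down (hard stop at TCP z ≈ 0.051). I'll retract and cross to orange.

Emit:
step_arm(commands=[[0, 0, 0.02, 0], [0, 0, 0.03, 0], [0, 0, 0.04, 0], [0, 0, 0.04, 0], [0, 0, 0, 0], [0, 0, 0, 0]])

```text
clock: 19.6
ee_pos: [0.487, 0.1584, 0.0996]
orientation: [0.0, -0.104, 0.995, 0.0]
force: [0.1, -0.2, -0.0]
gripper_width: 0.0002
grasp_force: 0.0
```

Emit:
step_arm(commands=[[-0.008, 0.035, 0, 0], [-0.012, 0.055, 0, 0], [-0.012, 0.055, 0, 0], [-0.012, 0.055, 0, 0], [-0.006, 0.02, 0, 0], [0, 0, 0, 0], [0, 0, 0, 0], [0, 0, 0, 0]])

```text
clock: 20.27
ee_pos: [0.467, 0.2444, 0.0985]
orientation: [-0.001, -0.103, 0.995, -0.001]
force: [0.3, 0.5, -0.5]
gripper_width: 0.0006
grasp_force: 0.0
```

```bash
python3 look.py 13
```

```text
[0.46730924 0.24443201 0.09880441] [-2.65585444e-04 -1.02677067e-01  9.94714538e-01 -5.80612581e-04] [ 0.75440496 -1.015365    0.76313314] 20.3667
scene o [404 142  22  10  82] [414.1 147.7] [0.4615 0.5193]
scene o [355 192   8   8  41] [358.7 195.5] [0.4649 0.2527]
scene g [338 212  10   9  72] [342.3 216.2] [0.4811 0.1646]
scene blue [380 190  24  42 667] [391.1 212.6] [0.5694 0.2678]
side g [274 241   7   8  43] [277.2 244.7] [0.4901 0.1689]
side blue [279 195  28  34 628] [295.6 211.7] [0.6129 0.2835]
wrist o [ 296  249   46   46 1579] [318.7 271.2] [0.4701 0.2468]
wrist g [ 123  251   51   48 1757] [147.8 274.8] [0.4914 0.1554]
o scene wrist [0.4681 0.2468 0.0329]
g scene wrist [0.4863 0.1586 0.0361]
g side wrist [0.4862 0.1587 0.0355]
g scene side [0.4857 0.1587 0.0353]
```

Emit:
step_arm(commands=[[0, 0.005, -0.03, 0], [0, 0, -0.04, 0], [0, 0, -0.02, 0], [0, 0, -0.01, 0], [0, 0, -0.005, 0], [0, 0, 0, 0], [0, 0, 0, 0]])

```text
clock: 21.0
ee_pos: [0.4669, 0.2483, 0.0573]
orientation: [-0.0, -0.104, 0.995, -0.0]
force: [-0.6, -1.4, 1.2]
gripper_width: 0.0007
grasp_force: 0.7
```

Emit:
step_arm(commands=[[0, 0, -0.005, 0], [0, 0, -0.005, 0], [0, 0, -0.004, 0], [0, 0, 0, 0], [0, 0, 0, 0]])

```text
clock: 21.42
ee_pos: [0.4674, 0.2487, 0.0519]
orientation: [0.001, -0.104, 0.995, 0.0]
force: [0.4, -0.4, 4.6]
gripper_width: 0.0005
grasp_force: 2.2
```

Emit:
step_arm(commands=[[0, 0, -0.002, 0], [0, 0, -0.0015, 0], [0, 0, 0, 0], [0, 0, 0, 0]])

```text
clock: 21.75
ee_pos: [0.4674, 0.2487, 0.0512]
orientation: [0.001, -0.104, 0.995, 0.0]
force: [-2.0, -1.3, 12.3]
gripper_width: 0.0005
grasp_force: 6.0
```

Emit:
step_arm(commands=[[0, 0, 0.02, 0], [0, 0, 0.04, 0], [0, 0, 0.06, 0], [0, 0, 0.08, 0], [0, 0, 0.08, 0], [0, 0, 0.08, 0], [0, 0, 0.04, 0], [0, 0, 0, 0], [0, 0, 0, 0], [0, 0, 0, 0], [0, 0, 0, 0], [0, 0, 0, 0]])

```text
clock: 22.75
ee_pos: [0.466, 0.2479, 0.2086]
orientation: [-0.001, -0.104, 0.995, -0.0]
force: [0.9, -0.5, 0.4]
gripper_width: 0.0004
grasp_force: 0.0
```

```bash
python3 look.py 14; python3 - <<'E'
from h import *
# mug check: mouth mask edges in both views vs predicted; things moved?
a=cv2.imread('pics/s14.png');C=[eyes.calibration('scene'),eyes.calibration('side')]
R=[]
for f,c,box in (('s14',C[0],(325,140,440,265)),('d14',C[1],(255,150,345,265))):
    x0,y0,x1,y1=box;im=cv2.imread(f'pics/{f}.png');m=cv2.inRange(cv2.cvtColor(im,cv2.COLOR_BGR2HSV),(95,80,30),(115,255,255))[y0:y1,x0:x1]
    ys,xs=np.nonzero(m);v=ys.max();u=xs[ys>=v-1].mean()
    p=onz(c,u+x0,v+y0,.022);o,_=ray(c,u,v);d=(p-o)[:2];print(f,'mug centre',p[:2]+.031*d/np.linalg.norm(d))
    g=cv2.absdiff(cv2.imread(f'pics/{f}.png'),cv2.imread(f'pics/{f[0]}1.png')).max(2)>60
    k,l,s,ce=cv2.connectedComponentsWithStats(cv2.morphologyEx(g.astype(np.uint8),cv2.MORPH_OPEN,np.ones((3,3))));print(s[1:][s[1:,4]>30].tolist())
E
```

```text
[0.46625625 0.24813753 0.20900215] [-1.06480756e-03 -1.03943256e-01  9.94582619e-01 -2.82858351e-04] [0.44539903 0.11697175 0.05946663] 22.85
scene o [404 142  22  10  86] [414.1 147.8] [0.4616 0.5193]
scene o [355 191   8   9  57] [358.3 194.7] [0.4621 0.2541]
scene g [338 212  10   9  68] [342.4 216.1] [0.481  0.1649]
scene blue [380 190  24  42 665] [391.1 212.6] [0.5695 0.2676]
side g [274 242   7   7  40] [277.3 244.8] [0.4902 0.1685]
side blue [278 195  29  34 673] [294.6 211.1] [0.6116 0.2882]
wrist o [297 206  32  32 752] [312.7 222.1] [0.4701 0.2468]
wrist o [ 587  274   53   76 1755] [609.3 308.4] [0.4917 0.5084]
wrist g [181 207  33  32 766] [197.4 223. ] [0.4901 0.1567]
o scene wrist [0.4598 0.3145 0.1056]
g scene wrist [0.4864 0.1587 0.0364]
g side wrist [0.4866 0.1588 0.0349]
g scene side [0.4857 0.1586 0.0353]
s14 mug centre [0.58947313 0.24468353]
[[131, 0, 24, 22, 390], [154, 0, 39, 40, 1036], [354, 0, 53, 97, 1969], [342, 4, 25, 17, 292], [134, 21, 13, 14, 130], [362, 20, 32, 27, 443], [133, 40, 43, 23, 275], [128, 61, 14, 42, 305], [148, 63, 35, 36, 557], [191, 71, 6, 18, 69], [335, 99, 53, 62, 1477], [385, 103, 13, 11, 91], [378, 189, 28, 44, 836], [212, 293, 39, 40, 1094], [243, 293, 11, 8, 48]]
d14 mug centre [0.59279251 0.24094378]
[[62, 0, 71, 210, 4071], [115, 0, 5, 11, 39], [117, 0, 35, 66, 1370], [153, 0, 25, 35, 540], [57, 6, 5, 13, 52], [172, 17, 51, 43, 864], [232, 47, 15, 11, 94], [248, 54, 15, 32, 384], [196, 60, 38, 22, 325], [241, 99, 15, 26, 262], [234, 126, 35, 39, 755], [220, 142, 28, 32, 343], [122, 145, 11, 9, 59], [121, 160, 4, 36, 137], [252, 166, 10, 10, 52], [250, 171, 30, 17, 223], [278, 196, 29, 34, 625], [77, 204, 47, 11, 164], [78, 218, 60, 35, 424], [171, 221, 15, 10, 92], [77, 234, 10, 7, 43], [89, 238, 35, 49, 1176], [58, 246, 22, 50, 396], [138, 269, 4, 13, 43], [362, 285, 22, 23, 326], [359, 305, 5, 10, 42], [370, 312, 12, 8, 72]]
```

```bash
python3 - <<'E'
from h import *
from scipy.optimize import least_squares
C={'s':eyes.calibration('scene'),'d':eyes.calibration('side')}
M={k:cv2.inRange(cv2.cvtColor(cv2.imread(f'pics/{k}14.png'),cv2.COLOR_BGR2HSV),(95,70,25),(118,255,255)) for k in C}
def res(p,pr=0):
    r=[]
    for k,sides in (('s',(-1,1)),('d',(1,))):
        c=C[k];R=np.array(c['world_to_cam'])[0,:3]*[1,1,0];R/=np.linalg.norm(R)
        for z in (.04,.05,.06):
            for s in sides:
                q=proj(c,np.r_[p,z]+s*.031*R);v=int(round(q[1]));x=np.flatnonzero(M[k][v,270:450])+270
                if k=='s': x=x[(x>370)]
                e=(x.max()+.5 if s>0 else x.min()-.5); r.append(q[0]-e)
    return np.array(r)
from itertools import product
best=min((np.abs(res(np.array([x,y]))).sum(),x,y) for x,y in product(np.arange(.57,.615,.001),np.arange(.21,.26,.001)))
print(best,res(np.array(best[1:])).round(1))
for k in C:
    im=cv2.cvtColor(cv2.imread(f'pics/{k}14.png'),cv2.COLOR_BGR2GRAY)
    for pad in ((.594,.2284),(.590,.227)):
        # ring darkness sampled at each 15 deg for pad hypotheses
        print(k,pad,[int(im[tuple(np.round(proj(C[k],(pad[0]+.0545*np.cos(t),pad[1]+.0545*np.sin(t),.022))).astype(int)[::-1])]) for t in np.arange(0,6.28,.35)])
E
```

```text
(np.float64(8.754541116575524), np.float64(0.591), np.float64(0.23500000000000001)) [-0.4  2.6  0.   2.2 -0.5  2.8  0.2  0.  -0.1]
s (0.594, 0.2284) [212, 180, 186, 210, 200, 116, 111, 110, 176, 186, 191, 177, 194, 182, 209, 221, 208, 207]
s (0.59, 0.227) [182, 172, 176, 205, 138, 124, 116, 92, 218, 236, 229, 243, 230, 232, 222, 198, 182, 195]
d (0.594, 0.2284) [164, 216, 74, 84, 76, 57, 59, 124, 118, 196, 195, 151, 178, 179, 179, 189, 145, 188]
d (0.59, 0.227) [209, 187, 77, 85, 71, 53, 101, 107, 243, 245, 232, 230, 242, 227, 208, 189, 67, 149]
```

The mug stands about 8 mm from the circle's centre, well within the 24 mm margin. Both buttons are back up and the robot is clear.

```bash
python3 -c "
from station import ticket
print(ticket.finish_job())"
```

```text
the job is handed in; nothing more can be done
None
```

The job is handed in: the blue mug stands upright inside the scale's circle, about 8 mm off centre. I pressed green and then orange fully down and both came back up, though the green press peaked at 38.8 N on the fingertips, just under the 40 N limit for the arm and gripper body.

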